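# Load a socket plate under a spring clip

## Task

Load the blue socket plate that lies in the lane of the clamping fixture: hold the spring clip's ribbed yellow thumb bar down with one fingertip so that its nose lifts, and keep it held while the other fingertip pushes the plate along the lane, beneath the nose, fully home against the end stop. Then let go, so that the clip clamps the plate, and draw the hand clear. Grasp or lift nothing, and leave the other things on the table where they are.

Things in the scene. Friction and masses are not known exactly. Their poses are not given: they have to be found in the camera images.
- fixture: aluminium fixture fixed to the table. Origin: on the table under the bed's middle; x is the push direction (to the end stop), y left of it, z up. Bed: x -110 to +110 mm, y -45 to +52, flat top 14 mm above the table. The lane runs along x at y = 0, 64 mm wide between guide rails 5 mm high. Clip shaft: along x at y = +46, 26 mm above the table, between lugs 18 mm high on the bed at x -106 and +80
- lane_end (a point): centre of the lane at the face of the dark steel stop bar (12 mm high, fixture x = +80 mm), on the bed's top: the middle of the plate's lower front edge comes here when home. Axes as the fixture
- nose (a point): underside of the clip's nose, middle of its length (fixture x +52.5 mm, y +8; 18 mm above the table at rest). The spring clip rocks on the shaft. Ribbed yellow thumb bar beyond the bed's edge: fixture x -105 to +30 mm, y about +58 to +92. On the other side, at x +40 to +65, an arm with a round yellow nose at y = +8 over the lane. Pressing the bar anywhere along its length raises the nose; a fingertip may slide along it. Axes as the fixture at rest, turning with the clip
- thumb_bar (a point): centre of the thumb bar's top (fixture x -37.5 mm, y about +76). At rest 26 mm above the table, sloping up outward by 0.30 rad; at joint 0.30 level and 17 mm above the table, i.e. 3 mm above the bed, so a fingertip at that height over the lane meets the end of the 10 mm high plate. Axes as the clip
- clip (a joint): turn of the spring clip, rad: 0 at rest (nose 4 mm above the bed: it blocks the plate), about 0.16 when clamped on the plate, from 0.22 the plate passes freely, 0.34 is the stop. Holding the thumb bar at 0.30 takes about 6 N; it springs back when let go
- plate: blue aluminium socket plate to be loaded, 70 (x) x 60 (y) x 10 mm high, about 0.1 kg, lying on the bed in the lane with 2 mm play each side, its front end (+x) short of the clip's nose, the lane behind it empty. Origin: centre of its underside, at fixture x = +45 mm when home
- spare_plate: second blue socket plate, the same as the first, lying flat on the table; a bystander. Origin: centre of its underside
- knee_housing: black carbon knee axle housing, 62 x 44 x 55 mm, standing on the table; a bystander. Origin: centre of its underside
- pivot_block: stainless block 45 x 30 x 20 mm with a bolt head on top (32 mm high in all); a bystander. Origin: centre of its underside
- snubber: red nylon sleeve, 32 mm across, 35 mm high, standing on end; a bystander. Origin: centre of its underside
- canister0: clear screw-top canister, white lid, 72 mm across, 108 mm high; a bystander. Origin: centre of its underside
- canister1: clear screw-top canister, black lid, same size; a bystander. Origin: centre of its underside
- canister2: clear screw-top canister, blue lid, same size; a bystander. Origin: centre of its underside

How it is judged:
On the way, in this order (a step that is already met when the one before it is completed fails the run):
1. a fingertip holds the thumb bar down and the clip's nose is up, the plate not yet beneath it (value of joint clip above 0.21 rad and contact force between the fingers and clip above 0.5 N and x of plate in the frame of fixture below 0.01 m), for 0.2 s.
2. with the thumb bar still held down, the plate has been pushed home against the stop (value of joint clip above 0.18 rad and contact force between the fingers and clip above 0.5 N and x of plate in the frame of fixture above 0.042 m), for 0.1 s.
At the end, for the whole second after the job is handed in: The plate lies flat in the lane, its front end within 3 mm of the stop, and the released clip clamps it (nose pressing on it with more than 1 N, joint 0.12 to 0.19); everything is at rest (x of plate in the frame of fixture between 0.042 and 0.048 m and y of plate in the frame of fixture between -0.004 and 0.004 m and z of plate in the frame of fixture between 0.012 and 0.016 m and angle between plate's own z axis and vertical below 0.05 rad and value of joint clip between 0.12 and 0.19 rad and contact force between clip and plate above 1 N and linear speed of plate below 0.01 m/s); the robot touches nothing.
It fails at once if the plate is lifted off the bed or tipped (z of plate in the frame of fixture above 0.02 m or angle between plate's own z axis and vertical above 0.15 rad).
It fails at once if another thing on the table is moved by more than 15 mm (distance of any of spare_plate, knee_housing, pivot_block, snubber, canister0, canister1, canister2 from where it was at the start of the episode above 0.015 m).
It also fails if it takes over 38 s, if anything falls off the work surface, if the arm or the gripper's body presses on something with over 40 N, if the wrist force passes 120 N, or if a joint passes its speed limit or range.

## Robot

A 6-joint arm with a two-finger parallel gripper is mounted at the origin on the work surface. World frame = base frame: x ahead of the robot, y to its left, z up, the work surface at z = 0. Lengths are in m, angles in rad, forces in N, time in s.
With the tool pointing down it reaches from about 0.225 to 0.875 m from the base axis. Payload 3.4 kg.
Tool frame: the origin (TCP) lies at the very end of the fingers, on their centre line; the grasp point (between the pads) lies 19 mm behind it (grip_depth is the distance from the TCP to the grasp point, in m); x points along the fingers, z is the direction in which the jaws open and shut, and the axes are right-handed (so a half turn about x gives the same grasp; the last joint's range is limited). The gripper opens to 85 mm and grips with 20 to 120 N. Pads are 22 mm wide; open, the fingers measure 114 mm over their backs; the gripper's body (76 mm by 85 mm) begins 54 mm behind the grasp point. The pads swing forward as they close: fully open they stand 13 mm farther back than shut.
Start: joints at [0.998, 0.276, 1.505, -0, 1.361, -0.121], TCP at [0.251, 0.517, 0.231] pointing down, gripper open.
Joint ranges: [-2.89, 2.89], [-0.75, 2.08], [0.22, 2.7], [-1.18, 4.32], [0.11, 2.71], [-2.7, 2.7]. Speed limits (rad/s): [2.57, 2.57, 3.14, 3.14, 3.14, 3.14].

## Interface

Orientations are given as a unit quaternion [w, x, y, z].
In Python, from rig import get_state, get_image, sign_off, grip_depth gives the robot as it stands. The module is installed in compiled form; this text tells all that it offers.
- The arm moves only by the tool arm_command, never from a script. Its argument "series" is a list of rows, each an object with "dp": the shift along the tool's x, y, z scaled (see below), a list of three; "angular": the turn, a rotation vector about the tool's x, y, z scaled (see below), a list of three; "gripper": the finger opening in mm, from 0 to 85.4. A call has exactly 8 rows; each row shifts and turns the pose as measured when the row begins, along the tool's axes as they then stand; what a row does not reach is not made up. The controller multiplies each number of a shift by 0.12 m and each number of a turn by 90 degrees. A row lasts 1/8 s, in which the tool goes at most 62.5 mm and 10.7 degrees, less where a joint would pass 70% of its speed; a pose out of reach is approached as far as the arm can. A call with a number of a shift or a turn outside -1 to 1 is refused whole. A call with a gripper value outside its range is refused whole. The fingers move at their own pace and stop on an object; "grip_force" is the grip in N (left out, the last holds). Time passes only in rows, so rows that do not move let the fingers close, or fill a call up. It gives the time, the measured TCP pose, the force and the opening at its end, in the units of the state.
- get_state(): the state, without advancing time (a new reading comes with each control period).
- get_image(name): name is "side" or "top" or "wrist"; returns a dict with "image" (420x560x3 uint8, blue, green, red), "depth" (420x560 float32, m along the optical axis (not along the pixel's ray), 0 where there is no reading), "mtx" (3x3 intrinsics, pixels), "k1" (the pictures are not rectified: a ray, as slopes to the right and down, at radius r is drawn at 1 + k1 r^2 times it, then the intrinsics apply), "view" (4x4, takes a point from world to camera coordinates); the wrist camera has in their place "mount" (4x4, takes a point from camera to tool coordinates, whose origin is the TCP and whose axes are the tool frame's). Camera axes: x right, y up, looking along -z (the intrinsics and any distortion apply to the point x, -y, -z); pixel columns grow to the right and rows downward; lengths in m; the calibration is good to about 2 mm. A picture is of the moment at which its call begins: read the wrist's pose just before it.
- sign_off(): hands the job in, once; it reports no verdict.
The state is a dict: "clock": time; "qpos": joint angles; "qd": joint speeds; "effort": joint torques, N m; "position": TCP position; "ee_rot": TCP orientation; "contact_force": force on the tool from outside, world axes, zero at the start; "moment": the same for the moment, N m; "width": finger opening in m.
Only numpy, scipy, OpenCV 4.12 (cv2) and the standard library are available. Lean on these libraries where they do the work, as an engineer would, in place of code of your own. Each camera call takes 0.05 s, during which the arm holds its last target. There are 200 camera calls.

## Working session

There is one attempt and no reset: what is moved stays moved. The work goes in short steps, Python scripts to look and compute and a tool call to move; the robot and the scene stay as the last step left them, time stands still between calls to the robot, and variables do not carry over. Pictures are saved under pics/ and viewed, about 8 in all and at most 12, crops included, and the job is handed in when it is done.

Besides the shell and the picture viewer there is one more tool, called as name(argument=value, ...), one argument or row to a line, values as JSON. arm_command: Moves the arm, as the interface text tells. Its arguments: {"type":"object","properties":{"series":{"type":"array","items":{"type":"object","properties":{"dp":{"type":"array","items":{"type":"number"}},"angular":{"type":"array","items":{"type":"number"}},"gripper":{"type":"number"}}}},"grip_force":{"type":"number"}},"required":["series"]}

```bash
mkdir -p pics
cat > h.py <<'E'
import numpy as np, cv2
from rig import get_state, get_image, sign_off, grip_depth
def save(n,d): cv2.imwrite(f'pics/{n}.png',d['image'])
def toworld(d,st=None):
    """depth pixel map -> world points HxWx3"""
    if 'view' in d: T=np.linalg.inv(d['view'])
    else:
        from scipy.spatial.transform import Rotation as R
        q=st['ee_rot']; W=np.eye(4); W[:3,:3]=R.from_quat([q[1],q[2],q[3],q[0]]).as_matrix(); W[:3,3]=st['position']; T=W@d['mount']
    h,w=d['depth'].shape
    uv=np.stack(np.meshgrid(np.arange(w),np.arange(h)),-1).reshape(-1,1,2).astype(float)
    s=cv2.undistortPoints(uv,np.array(d['mtx']),np.array([d['k1'],0,0,0.])).reshape(h,w,2)
    z=d['depth']
    P=np.stack([s[...,0]*z,-s[...,1]*z,-z,np.ones_like(z)],-1)
    return (P@T.T)[...,:3]
E
python3 - <<'E'
from h import *
s=get_state(); print(s, grip_depth if not callable(grip_depth) else grip_depth())
ims=[]
for n in ('top','side'):
    d=get_image(n); save(n,d); np.savez(n+'.npz',P=toworld(d),im=d['image'],depth=d['depth'])
    print(n,d['mtx'],d['k1'],np.round(d['view'],3).tolist(),(d['depth']>0).mean())
E
```

```text
{'clock': 0.0, 'qpos': array([ 9.97989746e-01,  2.76548034e-01,  1.50616649e+00,  2.27507466e-05,
        1.36068867e+00, -1.20982995e-01]), 'qd': array([-4.28817082e-04,  9.06826554e-04, -1.48051637e-05, -1.40530848e-03,
       -4.58910383e-04,  3.93168825e-05]), 'effort': array([-9.66303778e-04, -4.16776800e+01, -2.45807719e+01, -7.34787700e-04,
        1.12054904e-02,  1.70462283e-05]), 'position': array([0.2507401 , 0.51684427, 0.2304532 ]), 'ee_rot': array([ 0.59871043, -0.37556068,  0.59987623,  0.37503135]), 'contact_force': array([0.75466505, 0.20189906, 0.70417196]), 'moment': array([-0.00185337, -0.00366596,  0.01379496]), 'width': 0.08570557855513272} 0.0187
top [[529.49458106   0.         280.96061553]
 [  0.         529.49458106 206.2406229 ]
 [  0.           0.           1.        ]] 0.019176576486206336 [[0.026, -1.0, -0.001, -0.044], [0.986, 0.025, 0.164, -0.592], [-0.164, -0.005, 0.986, -1.486], [0.0, 0.0, 0.0, 1.0]] 0.9960034013605442
side [[452.88129773   0.         280.62306551]
 [  0.         452.88129773 208.26667189]
 [  0.           0.           1.        ]] -0.001000352632179954 [[0.791, -0.612, -0.009, -0.483], [0.362, 0.456, 0.813, -0.231], [-0.494, -0.646, 0.582, -1.088], [0.0, 0.0, 0.0, 1.0]] 0.9961862244897959
```

View pics/top.png

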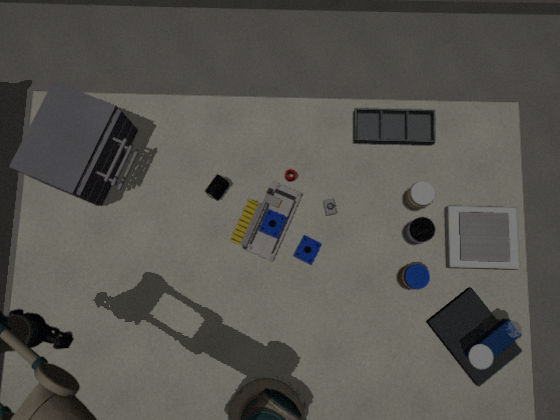

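View pics/side.png

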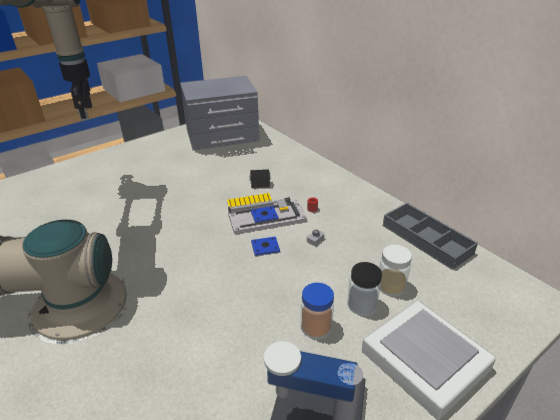

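The top view shows the fixture at about (272,222), with the thumb bar at (244,222), the plate at (271,223) and the stop at the upper end (286,190). The spare plate is at (307,250), the housing at (217,187), the snubber at (291,175) and the block at (330,207). Next I measure by mask.

Run:
```python
from h import *
for n in ('top','side'):
    z=np.load(n+'.npz'); P=z['P']; im=z['im']; hsv=cv2.cvtColor(im,cv2.COLOR_BGR2HSV)
    reg=(P[...,0]>.3)&(P[...,0]<.8)&(abs(P[...,1])<.3)&(P[...,2]>-.02)&(P[...,2]<.15)
    for c,lo,hi in(('yellow',(20,120,80),(35,255,255)),('blue',(105,120,50),(130,255,255))):
        m=(cv2.inRange(hsv,lo,hi)>0)&reg
        k,l,st,ce=cv2.connectedComponentsWithStats(cv2.morphologyEx(m.astype(np.uint8),cv2.MORPH_CLOSE,np.ones((5,5))))
        for i in range(1,k):
            if st[i,4]<15: continue
            q=P[(l==i)&reg]; r=cv2.minAreaRect((q[:,:2]*1000).astype(np.float32))
            print(n,c,ce[i].round(1),st[i,4],'med',np.median(q,0).round(4),'rect',np.round(r[0],1),np.round(r[1],1),round(r[2],1))
    # heights above table: fixture outline
    m=(reg&(P[...,2]>.009)).astype(np.uint8)
    k,l,st,ce=cv2.connectedComponentsWithStats(m)
    for i in range(1,k):
        if st[i,4]<40: continue
        q=P[l==i]; r=cv2.minAreaRect((q[:,:2]*1000).astype(np.float32))
        print(n,'comp',ce[i].round(),st[i,4],np.round(r[0],1),np.round(r[1],1),round(r[2],1),'zmax',q[:,2].max().round(3))
    print('table z',np.median(P[(P[...,0]>.35)&(P[...,0]<.8)&(P[...,1]>-.15)&(P[...,1]<.2)][:,2]))
```

```text
top yellow [243.5 221.2] 473 med [0.5504 0.0796 0.0279] rect [551.6  79.1] [ 30.  137.9] 67.9
top blue [272. 223.] 461 med [ 0.5467 -0.0031  0.0257] rect [547.9  -3.7] [61.  70.6] 68.8
top blue [307.2 249.3] 435 med [ 0.4736 -0.1082  0.0119] rect [ 473.5 -108.8] [57.8 67.9] 64.5
top comp [289. 175.] 89 [691.8 -51.3] [31.1 27.1] 2.2 zmax 0.047
top comp [217. 187.] 380 [652.1 166.1] [54.4 75.1] 60.9 zmax 0.065
top comp [266. 221.] 3083 [564.   16.2] [145.2 221.4] 66.7 zmax 0.044
top comp [329. 207.] 162 [ 600.8 -169.8] [45.2 30.5] 12.3 zmax 0.037
top comp [307. 250.] 398 [ 472.3 -105.3] [59.9 80.1] 64.4 zmax 0.024
table z 0.0031534693869963437
side yellow [248.7 199.6] 345 med [0.551  0.0818 0.0259] rect [563.4 101.3] [ 81.7 141.9] 67.1
side yellow [283.5 208.2] 24 med [ 0.6062 -0.0204  0.0257] rect [606.1 -21.4] [12.2 22. ] 57.4
side blue [264.  213.6] 308 med [ 0.5463 -0.0051  0.0237] rect [548.4   2.3] [73.2 69.8] 69.3
side blue [265.2 245.6] 389 med [ 0.4724 -0.1109  0.0096] rect [ 473.5 -107. ] [66.6 69.2] 65.6
side comp [259. 178.] 328 [644.3 155.5] [39.3 68.8] 52.7 zmax 0.058
side comp [262. 212.] 2057 [564.8  17.4] [146.3 219.9] 67.9 zmax 0.036
side comp [312. 203.] 118 [691.5 -52.7] [33.2 31.5] 57.5 zmax 0.038
side comp [315. 236.] 158 [ 601.  -170.8] [46.9 31.4] 13.1 zmax 0.036
side comp [265. 245.] 247 [ 472.1 -108.5] [61.8 69.1] 61.7 zmax 0.014
table z 0.0006419233685821535
```

```bash
cat >> h.py <<'E'
from scipy.spatial.transform import Rotation as R
O=np.array([.5554,-.0054]); YAW=np.deg2rad(-22.2)
def fix2w(p,O=O,yaw=YAW):
    c,s=np.cos(yaw),np.sin(yaw); return np.array([O[0]+c*p[0]-s*p[1],O[1]+s*p[0]+c*p[1],p[2]])
def delta(pf,O=O,yaw=YAW):
    """fixture target TCP (m) -> tool-axes shift /0.12, total rotvec /90deg"""
    s=get_state(); q=s['ee_rot']; A=R.from_quat([q[1],q[2],q[3],q[0]])
    c,sn=np.cos(yaw),np.sin(yaw)
    y=np.array([-sn,c,0]); x=np.array([0,0,-1.])
    M=A.as_matrix()
    z=y if M[:,2]@y>0 else -y
    T=R.from_matrix(np.stack([x,np.cross(z,x),z],1))
    w=fix2w(pf,O,yaw)
    print('t',round(s['clock'],2),'pos',s['position'].round(4),'w',round(s['width'],4),'F',s['contact_force'].round(1),'target',w.round(4))
    f=np.array([[c,sn],[-sn,c]])@(s['position'][:2]-O); print('TCP fixture mm',(f*1000).round(1),'q6',s['qpos'][5].round(2),'toolz along fix y',(M[:,2]@y).round(3),'tooly.fx',(M[:,1]@np.array([c,sn,0])).round(3))
    print('dp now-axes',((A.inv().apply(w-s['position']))/.12).round(3),'dp final-axes',((T.inv().apply(w-s['position']))/.12).round(3),'ang',((A.inv()*T).as_rotvec()/(np.pi/2)).round(3))
E
python3 -c "
from h import *
delta([-.065,.031,.17])"
```

```text
t 0.1 pos [0.2508 0.5169 0.2305] w 0.0853 F [ 0.2 -0.6 -0.3] target [0.5069 0.0479 0.17  ]
TCP fixture mm [-479.4  368.5] q6 -0.12 toolz along fix y 0.998 tooly.fx -0.998
dp now-axes [ 0.508 -3.627 -2.584] dp final-axes [ 0.504 -3.453 -2.812] ang [-0.041 -0.001 -0.   ]
```

arm_command(
  series=[
    {"dp": [0,-0.33,-0.3],"angular": [-0.041,0,0],"gripper": 58},
    {"dp": [0.06,-0.36,-0.3],"angular": [0,0,0],"gripper": 58},
    {"dp": [0.06,-0.36,-0.3],"angular": [0,0,0],"gripper": 58},
    {"dp": [0.06,-0.36,-0.3],"angular": [0,0,0],"gripper": 58},
    {"dp": [0.06,-0.36,-0.3],"angular": [0,0,0],"gripper": 58},
    {"dp": [0.06,-0.36,-0.3],"angular": [0,0,0],"gripper": 58},
    {"dp": [0.06,-0.36,-0.3],"angular": [0,0,0],"gripper": 58},
    {"dp": [0.06,-0.36,-0.3],"angular": [0,0,0],"gripper": 58},
  ],
)

```text
clock: 1.1
position: [0.4611, 0.1125, 0.1767]
ee_rot: [0.584, -0.398, 0.585, 0.398]
contact_force: [0.7, 1.5, 0.1]
width: 0.0581
```

```bash
python3 -c "
from h import *
delta([-.065,.031,.17])"
```

```text
t 1.1 pos [0.4611 0.1125 0.1767] w 0.0581 F [0.7 1.5 0.1] target [0.5069 0.0479 0.17  ]
TCP fixture mm [-131.9   73.5] q6 -1.1 toolz along fix y 1.0 tooly.fx -1.0
dp now-axes [ 0.056 -0.553 -0.36 ] dp final-axes [ 0.056 -0.557 -0.354] ang [ 0.007 -0.001 -0.   ]
```

arm_command(
  series=[
    {"dp": [0.02,-0.2,-0.13],"angular": [0.007,0,0],"gripper": 58},
    {"dp": [0.02,-0.2,-0.13],"angular": [0,0,0],"gripper": 58},
    {"dp": [0.02,-0.12,-0.08],"angular": [0,0,0],"gripper": 58},
    {"dp": [0,-0.03,-0.02],"angular": [0,0,0],"gripper": 58},
    {"dp": [0,0,0],"angular": [0,0,0],"gripper": 58},
    {"dp": [0,0,0],"angular": [0,0,0],"gripper": 58},
    {"dp": [0,0,0],"angular": [0,0,0],"gripper": 58},
    {"dp": [0,0,0],"angular": [0,0,0],"gripper": 58},
  ],
)

```text
clock: 2.1
position: [0.5055, 0.0445, 0.1674]
ee_rot: [0.586, -0.392, 0.589, 0.395]
contact_force: [0.2, -0.3, -0.1]
width: 0.0579
```

Run:
```python
from h import *
delta([-.065,.031,.05])
s=get_state(); d=get_image('wrist'); save('w1',d); P=toworld(d,s); im=d['image']; np.savez('w1.npz',P=P,im=im)
c,sn=np.cos(YAW),np.sin(YAW)
F=P.copy(); F[...,:2]=(P[...,:2]-O)@np.array([[c,-sn],[sn,c]])
hsv=cv2.cvtColor(im,cv2.COLOR_BGR2HSV)
for n,lo,hi in(('yellow',(20,120,60),(35,255,255)),('blue',(105,120,40),(130,255,255))):
    m=cv2.inRange(hsv,lo,hi); k,l,st,ce=cv2.connectedComponentsWithStats(cv2.morphologyEx(m,cv2.MORPH_CLOSE,np.ones((9,9))))
    for i in range(1,k):
        if st[i,4]<300: continue
        q=F[(l==i)&(m>0)&(d['depth']>0)]*1000; r=cv2.minAreaRect(q[:,:2].astype(np.float32))
        print(n,ce[i].round(),st[i,4],'med',np.median(q,0).round(1),'p2',np.percentile(q,2,0).round(1),'p98',np.percentile(q,98,0).round(1),np.round(r[0],1),np.round(r[1],1),round(r[2],1))
```

```text
t 2.1 pos [0.5055 0.0445 0.1674] w 0.0579 F [ 0.2 -0.3 -0.1] target [0.5069 0.0479 0.05  ]
TCP fixture mm [-65.1  27.4] q6 -1.23 toolz along fix y 1.0 tooly.fx -1.0
dp now-axes [ 0.978 -0.006  0.032] dp final-axes [ 0.978 -0.001  0.03 ] ang [-0.002 -0.001 -0.004]
yellow [342. 224.] 5752 med [-48.5  76.8  25.8] p2 [-103.5   63.4   21.2] p98 [23.8 91.3 30.9] [-38.8  74.5] [133.7  35.7] 0.2
blue [103. 225.] 5054 med [ -42.1 -122.6    9.9] p2 [ -73.3 -152.6    7.4] p98 [ -6.4 -94.3  11.3] [ -39.  -124.2] [60.5 69.7] 87.0
blue [245. 262.] 5139 med [-14.2  -0.7  23.7] p2 [-45.3 -29.2  22.2] p98 [21.8 28.  25.1] [-10.5  -1.7] [71.5 61. ] 0.1
```

View pics/w1.png

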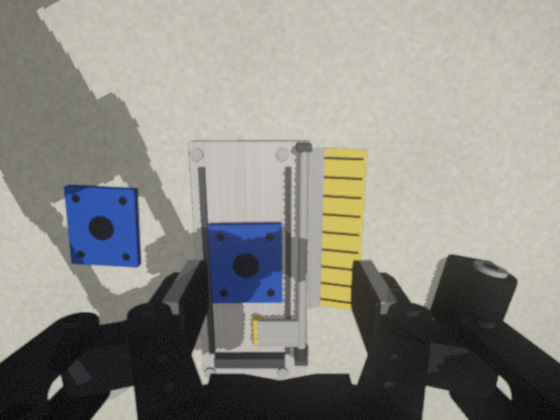

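The wrist view confirms the model: the bar is centred at fixture (-39,76) and 26 mm high, and the plate spans x -46 to +25 with its top at 24 mm. The spare plate and housing are clear of the fingers. I descend to hover.

arm_command(
  series=[
    {"dp": [0.2,0,0.03],"angular": [-0.002,0,-0.004],"gripper": 58},
    {"dp": [0.2,0,0.01],"angular": [0,0,0],"gripper": 58},
    {"dp": [0.2,0,0.01],"angular": [0,0,0],"gripper": 58},
    {"dp": [0.2,0,0],"angular": [0,0,0],"gripper": 58},
    {"dp": [0.15,0,0],"angular": [0,0,0],"gripper": 58},
    {"dp": [0.05,0,0],"angular": [0,0,0],"gripper": 58},
    {"dp": [0,0,0],"angular": [0,0,0],"gripper": 58},
    {"dp": [0,0,0],"angular": [0,0,0],"gripper": 58},
  ],
)

```text
clock: 3.15
position: [0.5101, 0.0512, 0.0466]
ee_rot: [0.588, -0.397, 0.585, 0.393]
contact_force: [-0.3, -0.1, 0.2]
width: 0.0581
```

Run:
```python
from h import *
delta([-.066,.033,.03])
d=get_image('side'); im=d['image']; P=toworld(d)
cv2.imwrite('pics/s2.png',cv2.resize(im[130:260,190:350],None,fx=4.5,fy=4.5,interpolation=cv2.INTER_CUBIC))
```

```text
t 3.15 pos [0.5101 0.0512 0.0466] w 0.0581 F [-0.3 -0.1  0.2] target [0.5068 0.0501 0.03  ]
TCP fixture mm [-63.3  35.3] q6 -1.22 toolz along fix y 1.0 tooly.fx -1.0
dp now-axes [ 0.138  0.023 -0.019] dp final-axes [ 0.138  0.022 -0.019] ang [0.001 0.001 0.004]
```

View pics/s2.png

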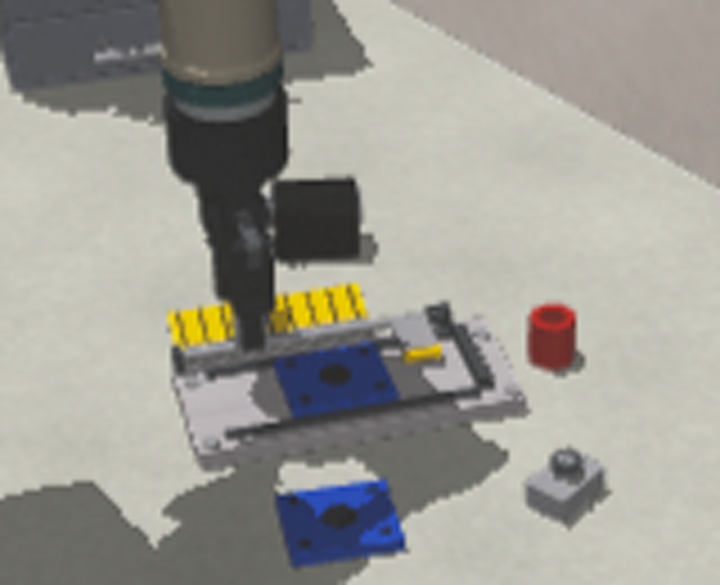

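The fingers hover just behind the plate, one over the bar and one over the lane. I descend to feel for the bar.

arm_command(
  series=[
    {"dp": [0.03,0.02,-0.019],"angular": [0,0,0.004],"gripper": 58},
    {"dp": [0.03,0,0],"angular": [0,0,0],"gripper": 58},
    {"dp": [0.03,0,0],"angular": [0,0,0],"gripper": 58},
    {"dp": [0.03,0,0],"angular": [0,0,0],"gripper": 58},
    {"dp": [0.02,0,0],"angular": [0,0,0],"gripper": 58},
    {"dp": [0,0,0],"angular": [0,0,0],"gripper": 58},
    {"dp": [0,0,0],"angular": [0,0,0],"gripper": 58},
    {"dp": [0,0,0],"angular": [0,0,0],"gripper": 58},
  ],
)

```text
clock: 4.2
position: [0.5077, 0.0499, 0.0297]
ee_rot: [0.588, -0.395, 0.586, 0.394]
contact_force: [-0.4, -0.6, -0.9]
width: 0.0578
```

```bash
python3 -c "
from h import *
delta([-.066,.033,.022])"
```

```text
t 4.2 pos [0.5077 0.0499 0.0297] w 0.0578 F [-0.4 -0.6 -0.9] target [0.5068 0.0501 0.022 ]
TCP fixture mm [-65.   33.1] q6 -1.22 toolz along fix y 1.0 tooly.fx -1.0
dp now-axes [ 0.065  0.008 -0.001] dp final-axes [ 0.065  0.008 -0.001] ang [0.001 0.001 0.002]
```

arm_command(
  series=[
    {"dp": [0.02,0.008,0],"angular": [0,0,0],"gripper": 58},
    {"dp": [0.02,0,0],"angular": [0,0,0],"gripper": 58},
    {"dp": [0.02,0,0],"angular": [0,0,0],"gripper": 58},
    {"dp": [0.005,0,0],"angular": [0,0,0],"gripper": 58},
    {"dp": [0,0,0],"angular": [0,0,0],"gripper": 58},
    {"dp": [0,0,0],"angular": [0,0,0],"gripper": 58},
    {"dp": [0,0,0],"angular": [0,0,0],"gripper": 58},
    {"dp": [0,0,0],"angular": [0,0,0],"gripper": 58},
  ],
)

```text
clock: 5.2
position: [0.507, 0.0503, 0.0216]
ee_rot: [0.588, -0.395, 0.586, 0.394]
contact_force: [0.3, 0.0, -0.4]
width: 0.0578
```

```bash
python3 -c "
from h import *
delta([-.066,.033,.016])"
```

```text
t 5.2 pos [0.507  0.0503 0.0216] w 0.0578 F [ 0.3  0.  -0.4] target [0.5068 0.0501 0.016 ]
TCP fixture mm [-65.9  33.2] q6 -1.22 toolz along fix y 1.0 tooly.fx -1.0
dp now-axes [ 0.046  0.001 -0.002] dp final-axes [ 0.046  0.001 -0.002] ang [0.001 0.001 0.002]
```

arm_command(
  series=[
    {"dp": [0.02,0,0],"angular": [0,0,0],"gripper": 58},
    {"dp": [0.02,0,0],"angular": [0,0,0],"gripper": 58},
    {"dp": [0,0,0],"angular": [0,0,0],"gripper": 58},
    {"dp": [0,0,0],"angular": [0,0,0],"gripper": 58},
    {"dp": [0,0,0],"angular": [0,0,0],"gripper": 58},
    {"dp": [0,0,0],"angular": [0,0,0],"gripper": 58},
    {"dp": [0,0,0],"angular": [0,0,0],"gripper": 58},
    {"dp": [0,0,0],"angular": [0,0,0],"gripper": 58},
  ],
)

```text
clock: 6.2
position: [0.5072, 0.0501, 0.0174]
ee_rot: [0.588, -0.395, 0.585, 0.394]
contact_force: [-0.8, -1.3, 3.6]
width: 0.0582
```

Run:
```python
from h import *
delta([-.066,.033,.012])
s=get_state(); d=get_image('wrist'); P=toworld(d,s); np.savez('w2.npz',P=P,im=d['image'],depth=d['depth'])
save('w2',d)
```

```text
t 6.2 pos [0.5072 0.0501 0.0174] w 0.0582 F [-0.8 -1.3  3.6] target [0.5068 0.0501 0.012 ]
TCP fixture mm [-65.6  33.2] q6 -1.22 toolz along fix y 1.0 tooly.fx -1.0
dp now-axes [ 0.045  0.003 -0.002] dp final-axes [ 0.045  0.003 -0.002] ang [0.001 0.001 0.002]
```

View pics/w2.png

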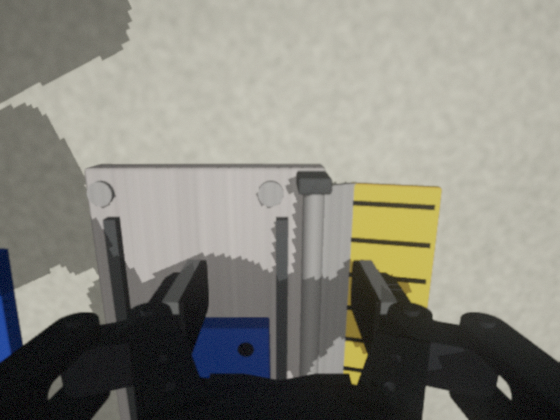

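The tip touches the bar (3.6 N), with the other finger in the lane behind the plate. I press on and measure the bar's slope from the wrist depth.

arm_command(
  series=[
    {"dp": [0.02,0,0],"angular": [0,0,0],"gripper": 58},
    {"dp": [0.02,0,0],"angular": [0,0,0],"gripper": 58},
    {"dp": [0.015,0,0],"angular": [0,0,0],"gripper": 58},
    {"dp": [0.005,0,0],"angular": [0,0,0],"gripper": 58},
    {"dp": [0,0,0],"angular": [0,0,0],"gripper": 58},
    {"dp": [0,0,0],"angular": [0,0,0],"gripper": 58},
    {"dp": [0,0,0],"angular": [0,0,0],"gripper": 58},
    {"dp": [0,0,0],"angular": [0,0,0],"gripper": 58},
  ],
)

```text
clock: 7.25
position: [0.5069, 0.0493, 0.0136]
ee_rot: [0.588, -0.396, 0.585, 0.394]
contact_force: [-1.5, -0.4, 6.6]
width: 0.058
```

```bash
cat >> h.py <<'E'
def slope(P,im,depth):
    c,sn=np.cos(YAW),np.sin(YAW); F=P.copy(); F[...,:2]=(P[...,:2]-O)@np.array([[c,-sn],[sn,c]])
    hsv=cv2.cvtColor(im,cv2.COLOR_BGR2HSV); m=(cv2.inRange(hsv,(20,120,60),(35,255,255))>0)&(depth>0)&(F[...,1]>.05)&(F[...,1]<.1)&(F[...,2]<.05)
    q=F[m]; a=np.polyfit(q[:,1],q[:,2],1); print('bar slope',a[0].round(3),'joint~',(.3-np.arctan(a[0])).round(3),'z at y=76',np.polyval(a,.076).round(4),len(q))
    b=(cv2.inRange(hsv,(105,120,40),(130,255,255))>0)&(depth>0)&(abs(F[...,1])<.04)&(F[...,2]>.015)&(F[...,2]<.03)
    if b.sum()>50: q=F[b]*1000; print('plate x',np.percentile(q[:,0],[1,99]).round(1),'y',np.percentile(q[:,1],[1,99]).round(1),'z',np.median(q[:,2]).round(1))
E
python3 - <<'E'
from h import *
z=np.load('w2.npz'); slope(z['P'],z['im'],z['depth'])
delta([-.066,.033,.01])
s=get_state(); d=get_image('wrist'); slope(toworld(d,s),d['image'],d['depth'])
E
```

```text
bar slope 0.221 joint~ 0.083 z at y=76 0.0238 8411
plate x [-46.2 -22.3] y [-1.9 29.1] z 23.6
t 7.25 pos [0.5069 0.0493 0.0136] w 0.058 F [-1.5 -0.4  6.6] target [0.5068 0.0501 0.01  ]
TCP fixture mm [-65.5  32.3] q6 -1.22 toolz along fix y 1.0 tooly.fx -1.0
dp now-axes [0.03  0.004 0.006] dp final-axes [0.03  0.004 0.006] ang [0.001 0.001 0.003]
bar slope 0.046 joint~ 0.254 z at y=76 0.0189 8066
plate x [-46.2 -23.9] y [-1.8 29.1] z 23.6
```

Joint ≈0.25 with the bar held at about 6.6 N, and the plate is still short of the nose. Now I press a touch more and begin to push.

arm_command(
  series=[
    {"dp": [0.015,0,0.005],"angular": [0,0,0],"gripper": 58},
    {"dp": [0.01,-0.03,0],"angular": [0,0,0],"gripper": 58},
    {"dp": [0.006,-0.04,0],"angular": [0,0,0],"gripper": 58},
    {"dp": [0.006,-0.04,0],"angular": [0,0,0],"gripper": 58},
    {"dp": [0.006,-0.04,0],"angular": [0,0,0],"gripper": 58},
    {"dp": [0.006,-0.04,0],"angular": [0,0,0],"gripper": 58},
    {"dp": [0.006,-0.03,0],"angular": [0,0,0],"gripper": 58},
    {"dp": [0.004,0,0],"angular": [0,0,0],"gripper": 58},
  ],
)

```text
clock: 8.3
position: [0.5064, 0.0487, 0.0119]
ee_rot: [0.577, -0.383, 0.596, 0.407]
contact_force: [0.0, -1.6, 11.0]
width: 0.058
```

Run:
```python
from h import *
delta([-.001,.033,.012])
s=get_state(); d=get_image('wrist'); slope(toworld(d,s),d['image'],d['depth']); save('w3',d)
```

```text
t 8.3 pos [0.5064 0.0487 0.0119] w 0.058 F [ 0.  -1.6 11. ] target [0.5669 0.0255 0.012 ]
TCP fixture mm [-65.8  31.6] q6 -1.25 toolz along fix y 1.0 tooly.fx -0.999
dp now-axes [-0.024 -0.54   0.011] dp final-axes [-0.001 -0.54   0.012] ang [ 0.002 -0.002 -0.028]
bar slope -0.043 joint~ 0.343 z at y=76 0.0161 7675
plate x [-46.1 -11.4] y [-29.6  29. ] z 23.5
```

The tip stuck to the bar at the joint stop (11 N), and the tool tilted instead of sliding. I ease off, level the tool and push with longer steps.

arm_command(
  series=[
    {"dp": [-0.015,0,0.01],"angular": [0,0,-0.028],"gripper": 58},
    {"dp": [-0.003,-0.02,0],"angular": [0,0,0],"gripper": 58},
    {"dp": [0.002,-0.08,0],"angular": [0,0,0],"gripper": 58},
    {"dp": [0.002,-0.1,0],"angular": [0,0,0],"gripper": 58},
    {"dp": [0.002,-0.1,0],"angular": [0,0,0],"gripper": 58},
    {"dp": [0.002,0,0],"angular": [0,0,0],"gripper": 58},
    {"dp": [0.002,0,0],"angular": [0,0,0],"gripper": 58},
    {"dp": [0.002,0,0],"angular": [0,0,0],"gripper": 58},
  ],
)

```text
clock: 9.35
position: [0.5324, 0.0385, 0.0135]
ee_rot: [0.582, -0.392, 0.591, 0.399]
contact_force: [-1.4, -0.6, 7.2]
width: 0.0582
```

Run:
```python
from h import *
delta([-.001,.033,.012])
s=get_state(); d=get_image('wrist'); slope(toworld(d,s),d['image'],d['depth']); save('w4',d)
```

```text
t 9.35 pos [0.5324 0.0385 0.0135] w 0.0582 F [-1.4 -0.6  7.2] target [0.5669 0.0255 0.012 ]
TCP fixture mm [-37.9  31.9] q6 -1.24 toolz along fix y 1.0 tooly.fx -1.0
dp now-axes [ 0.008 -0.308  0.008] dp final-axes [ 0.013 -0.308  0.009] ang [ 0.002 -0.003 -0.009]
bar slope 0.038 joint~ 0.262 z at y=76 0.0184 13668
plate x [-27.5   1.5] y [-29.5  28.9] z 23.6
```

It slides now: joint 0.26, plate rear at -27 mm. Remaining travel is about 37 mm.

arm_command(
  series=[
    {"dp": [0.003,-0.08,0.005],"angular": [0,0,-0.01],"gripper": 58},
    {"dp": [0.003,-0.08,0],"angular": [0,0,0],"gripper": 58},
    {"dp": [0.003,-0.08,0],"angular": [0,0,-0.005],"gripper": 58},
    {"dp": [0.003,-0.06,0],"angular": [0,0,0],"gripper": 58},
    {"dp": [0.003,0,0],"angular": [0,0,0],"gripper": 58},
    {"dp": [0.003,0,0],"angular": [0,0,0],"gripper": 58},
    {"dp": [0.002,0,0],"angular": [0,0,0],"gripper": 58},
    {"dp": [0.002,0,0],"angular": [0,0,0],"gripper": 58},
  ],
)

```text
clock: 10.4
position: [0.5522, 0.0309, 0.0133]
ee_rot: [0.581, -0.391, 0.592, 0.399]
contact_force: [-0.8, -0.8, 8.1]
width: 0.0581
```

Run:
```python
from h import *
delta([-.001,.033,.012])
s=get_state(); d=get_image('wrist'); slope(toworld(d,s),d['image'],d['depth']); save('w5',d)
```

```text
t 10.4 pos [0.5522 0.0309 0.0133] w 0.0581 F [-0.8 -0.8  8.1] target [0.5669 0.0255 0.012 ]
TCP fixture mm [-16.7  32.4] q6 -1.25 toolz along fix y 1.0 tooly.fx -1.0
dp now-axes [ 0.008 -0.131  0.005] dp final-axes [ 0.011 -0.131  0.005] ang [ 0.001 -0.004 -0.012]
bar slope 0.027 joint~ 0.273 z at y=76 0.0179 18371
plate x [-6.3 39. ] y [-30.2  28.9] z 23.6
```

arm_command(
  series=[
    {"dp": [0.002,-0.08,0],"angular": [0,0,-0.012],"gripper": 58},
    {"dp": [0.002,-0.08,0],"angular": [0,0,0],"gripper": 58},
    {"dp": [0.002,-0.06,0],"angular": [0,0,-0.005],"gripper": 58},
    {"dp": [0.002,-0.05,0],"angular": [0,0,0],"gripper": 58},
    {"dp": [0.002,-0.05,0],"angular": [0,0,0],"gripper": 58},
    {"dp": [0.002,0,0],"angular": [0,0,0],"gripper": 58},
    {"dp": [0.002,0,0],"angular": [0,0,0],"gripper": 58},
    {"dp": [0.002,0,0],"angular": [0,0,0],"gripper": 58},
  ],
)

```text
clock: 11.45
position: [0.5657, 0.0254, 0.0133]
ee_rot: [0.577, -0.384, 0.597, 0.403]
contact_force: [-1.5, -0.1, 7.4]
width: 0.0583
```

Run:
```python
from h import *
delta([-.001,.033,.012])
s=get_state(); d=get_image('wrist'); slope(toworld(d,s),d['image'],d['depth']); save('w6',d)
```

```text
t 11.45 pos [0.5657 0.0254 0.0133] w 0.0583 F [-1.5 -0.1  7.4] target [0.5669 0.0255 0.012 ]
TCP fixture mm [-2.1 32.4] q6 -1.26 toolz along fix y 1.0 tooly.fx -0.999
dp now-axes [ 0.01  -0.01   0.005] dp final-axes [ 0.01  -0.009  0.005] ang [-0.002 -0.005 -0.024]
bar slope 0.02 joint~ 0.28 z at y=76 0.0176 21096
plate x [ 8.1 55. ] y [-30.4  28.8] z 24.2
```

View pics/w6.png

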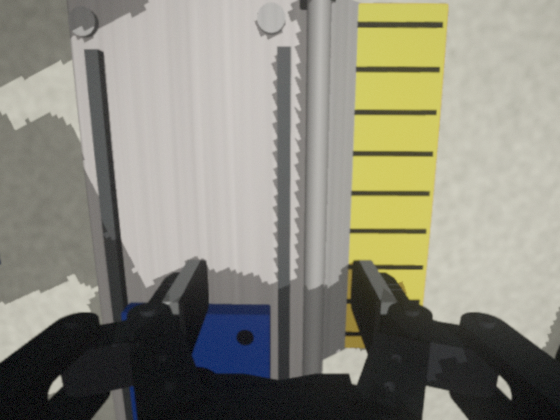

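The plate's rear is at about +8 mm and the tool is tilting again, so it is near or at the stop. One firmer push confirms it.

arm_command(
  series=[
    {"dp": [0,-0.02,0],"angular": [0,0,-0.024],"gripper": 58},
    {"dp": [0.002,-0.1,0],"angular": [0,0,-0.01],"gripper": 58},
    {"dp": [0.002,-0.12,0],"angular": [0,0,-0.01],"gripper": 58},
    {"dp": [0.002,-0.12,0],"angular": [0,0,-0.01],"gripper": 58},
    {"dp": [0.002,-0.1,0],"angular": [0,0,-0.01],"gripper": 58},
    {"dp": [0.002,-0.05,0],"angular": [0,0,0],"gripper": 58},
    {"dp": [0.002,-0.03,0],"angular": [0,0,0],"gripper": 58},
    {"dp": [0.002,-0.03,0],"angular": [0,0,0],"gripper": 58},
  ],
)

```text
clock: 12.5
position: [0.5658, 0.0244, 0.0123]
ee_rot: [0.573, -0.372, 0.608, 0.405]
contact_force: [-7.2, 3.5, 10.9]
width: 0.0583
```

Run:
```python
from h import *
delta([-.001,.033,.012])
s=get_state(); d=get_image('wrist'); slope(toworld(d,s),d['image'],d['depth'])
d=get_image('top'); save('t7',d); P=toworld(d); slope(P,d['image'],d['depth'])
```

```text
t 12.5 pos [0.5658 0.0244 0.0123] w 0.0583 F [-7.2  3.5 10.9] target [0.5669 0.0255 0.012 ]
TCP fixture mm [-1.6 31.6] q6 -1.25 toolz along fix y 1.0 tooly.fx -0.998
dp now-axes [ 0.002 -0.005  0.012] dp final-axes [ 0.003 -0.005  0.012] ang [-0.012 -0.01  -0.042]
bar slope -0.049 joint~ 0.349 z at y=76 0.0156 20357
plate x [ 8.3 50. ] y [-30.5  28.5] z 23.7
bar slope -0.039 joint~ 0.339 z at y=76 0.017 130
plate x [16.4 79.3] y [-32.6  -8.5] z 25.2
```

No further advance and 8 N of horizontal reaction, so the plate is home (front at about 79 to 80 mm). Now I back off slightly and lift clear.

arm_command(
  series=[
    {"dp": [-0.005,0.03,0],"angular": [0,0,-0.04],"gripper": 58},
    {"dp": [-0.01,0.04,0],"angular": [0,0,0],"gripper": 58},
    {"dp": [-0.03,0.02,0],"angular": [0,0,0],"gripper": 58},
    {"dp": [-0.06,0,0],"angular": [0,0,0],"gripper": 58},
    {"dp": [-0.2,0,0],"angular": [0,0,0],"gripper": 58},
    {"dp": [-0.3,0.1,0],"angular": [0,0,0],"gripper": 58},
    {"dp": [-0.3,0.2,0],"angular": [0,0,0],"gripper": 58},
    {"dp": [-0.3,0.2,0],"angular": [0,0,0],"gripper": 58},
  ],
)

```text
clock: 13.6
position: [0.503, 0.0543, 0.1584]
ee_rot: [0.586, -0.39, 0.596, 0.386]
contact_force: [0.3, 0.9, 0.5]
width: 0.0579
```

arm_command(
  series=[
    {"dp": [-0.1,0.2,0],"angular": [0,0,0],"gripper": 58},
    {"dp": [0,0.1,0],"angular": [0,0,0],"gripper": 58},
    {"dp": [0,0,0],"angular": [0,0,0],"gripper": 58},
    {"dp": [0,0,0],"angular": [0,0,0],"gripper": 58},
    {"dp": [0,0,0],"angular": [0,0,0],"gripper": 58},
    {"dp": [0,0,0],"angular": [0,0,0],"gripper": 58},
    {"dp": [0,0,0],"angular": [0,0,0],"gripper": 58},
    {"dp": [0,0,0],"angular": [0,0,0],"gripper": 58},
  ],
)

```text
clock: 14.6
position: [0.4711, 0.0685, 0.1707]
ee_rot: [0.586, -0.39, 0.596, 0.385]
contact_force: [-0.2, 0.1, 0.5]
width: 0.0579
```

Run:
```python
from h import *
delta([-.066,.033,.17])
s=get_state(); d=get_image('wrist'); slope(toworld(d,s),d['image'],d['depth']); save('w8',d)
d=get_image('side'); slope(toworld(d),d['image'],d['depth'])
```

```text
t 14.6 pos [0.4711 0.0685 0.1707] w 0.0579 F [-0.2  0.1  0.5] target [0.5068 0.0501 0.17  ]
TCP fixture mm [-106.    36.6] q6 -1.15 toolz along fix y 1.0 tooly.fx -1.0
dp now-axes [ 0.006 -0.334 -0.023] dp final-axes [ 0.006 -0.333 -0.03 ] ang [-0.014 -0.01  -0.001]
bar slope 0.146 joint~ 0.155 z at y=76 0.0209 5069
plate x [ 8.1 57.1] y [-30.8  27.5] z 23.7
bar slope 0.069 joint~ 0.231 z at y=76 0.0212 274
plate x [11.1 80.3] y [-33.   31.4] z 23.2
```

View pics/w8.png

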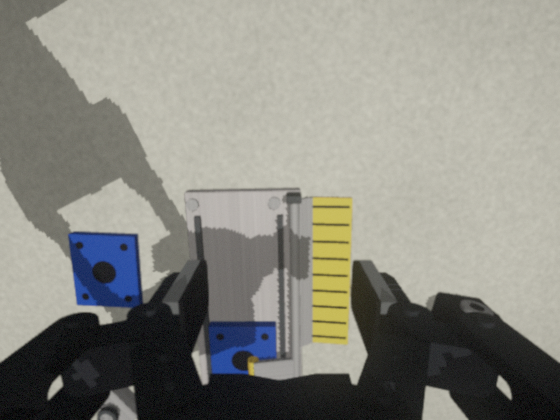

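```bash
python3 -c "
from rig import *
print(sign_off())"
```

```text
the job is handed in; nothing more can be done
None
```

The plate is loaded and clamped, and I handed the job in at about 14.7 s of the 38 s allowed. No verdict was reported.

One fingertip held the thumb bar down at a joint angle of about 0.25–0.34. The other pushed the plate under the nose until it stopped: a last push met about 8 N and moved it no further. I then backed off, let the clip go and lifted the hand clear.

**Last checks:**
- **Clip:** the wrist view gives a joint angle of about 0.155, which is clamped.
- **Plate:** its top is 23.7 mm above the table, so it lies flat. Its rear edge reads x = +8.1 mm, or about +9.4 mm after allowing for roughly 1.3 mm of frame bias (the bar's centre reads that much low). That puts the plate at about x = 44.4 mm (home is 45), and the rear reading shifted only 0.2 mm on release.
- **Hand:** the measured force on the tool is about zero, so it is touching nothing.
- **Other things on the table:** I did not re-measure them. The fingers never came near them, and nothing looked out of place in the final view, which does not show them all.

**Problems and disagreements:**
- The first push stuck at the clip's stop with 11 N on the bar and tilted the tool about 2.5°. Easing the pressure and levelling the tool fixed it.
- The side camera's coarse estimate of the clip angle was 0.23, against 0.155 from the wrist. I trusted the wrist because it was closer and had far more points, and the side camera's front-edge reading of 80.3 mm does agree with the plate being home.

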